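# Set a thickness stop to an offcut and lock it

### The job

Set the thickness stop to the pine offcut lying under it: slacken the lever lock ring fully, as far as it goes, turn the T-handle down until the stop foot bears on the offcut with light pressure, then turn the lock ring back up until it is firmly hand-tight again, without forcing it. Do not crush or shift the offcut, and leave the things lying round the stand alone.

Things in the scene. Friction and masses are not known exactly. Their poses are not given: they have to be found in the camera images.
- stand: Grey cast stand fixed to the table: base plate 190 x 104 x 16 mm, column at its +x end, overarm with its top 92 mm up, carrying an upright threaded barrel. Origin: on the table, on the vertical axis shared by barrel, lock ring, screw and T-handle; z up, +x from that axis to the column; the open end faces -x, to the robot. Its place varies, and its yaw by 0.3 rad either way.
- stop_handle: Steel T-handle. Origin on the axis at the underside of its flange (disc 48 mm across, 6.5 mm thick), 117 mm above the table at the start; z up, x along the grip bar. Bar 48 mm long (x), 14 mm thick (y), 30 mm high, from 12.5 to 42.5 mm above this origin. Clockwise from above lowers handle, screw and foot 2.5 mm per rad; the foot does not rotate. Held fast while the ring is tight.
- handle_grip (a point): Middle of the grip bar, 27.5 mm above the stop_handle origin. With the ring slack the handle turns with about 0.05 N m and stays where left; from foot contact on the moment rises by about 0.1 N m (foot pressure by about 40 N) per rad. It can turn 3.3 rad. If the ring is not slack enough, the flange lands on the washers first and jams; with the ring at its loose end stop there is room.
- foot (a point): Centre of the underside of the stop foot, a steel disc 22 mm across, sprung (about 20 N/mm), under the screw; it moves up and down with the T-handle. Aim for 10 to 30 N on the offcut.
- spindle: Stop screw, shaft 14 mm thick, that carries the foot and the T-handle and moves straight up and down. Origin on the axis, at the height of the unloaded foot's underside; z up.
- lock_ring: Knurled lock ring 52 mm across, 10 mm thick, under the flange; origin on the axis at its underside, 102 mm up at the start; z up. A radial lever (9 mm rod) ends in an upright post. Anticlockwise from above raises it 4 mm per rad and jams it via washers against the flange (tight); clockwise slackens, to an end stop 1.5 rad from the start.
- lever_post (a point): Centre of the top of the post, a rod 12 mm across, 70 mm from the axis, free from 10 to 39 mm above the lock_ring origin. At the start the lever points 0.7 rad anticlockwise of the stand's -x (to the robot's right). Slack, it moves with 1 to 3 N sideways at the post; tight is 9.5 to 15 N (aim for 12 N), over 19 N forces it. The pull climbs by 15 to 25 N per rad once the washers meet.
- lock_washer: Keyed washer 42 mm across, with a spring washer on it, between ring and flange; they slide up and down but cannot rotate, so the ring does not drag the T-handle round. Origin: centre of its underside. Clamping force = washers on flange, 40 to 65 N at the start. After the flange has come down the ring is tight 0.1 to 1.2 rad clockwise of its start, so go by feel; it stays when let go.
- gauge_offcut: Loose pine offcut 42 x 70 x 19 mm, lying flat on a round steel anvil pad 54 mm across under the foot; origin at the centre of its underside, z up. Its top lies 1.5 to 3.4 mm below the foot at the start. Leave it where it lies.
- side_sander: Bystander: cork sanding block 53 x 100 x 27 mm, origin centre of underside. Leave alone.
- side_stone: Bystander: whetstone 40 x 110 x 18 mm, origin centre of underside. Leave alone.
- side_tape: Bystander: tape measure 63 x 65 x 35 mm, origin centre of underside. Leave alone.
- side_pencil: Bystander: pencil 9 x 178 x 8 mm, origin centre of underside. Leave alone.
Things that resemble listed ones, but are neither listed nor needed, are in the scene too. Leave any yellow look-alike of the gauge_offcut alone.

How it is judged:
By the outcome, as a careful person would: the job done as asked, in the order asked, and still so for the second after the job is handed in, with the robot touching nothing.
It also fails if it takes over 72 s, if anything falls off the work surface, if the arm or the gripper's body presses on something with over 40 N, if the wrist force passes 120 N, or if a joint passes its speed limit or range.

### The arm

A 6-joint arm with a two-finger parallel gripper is mounted at the origin on a cart in front of the work surface, level with it; the furniture and walls round the work are solid. World frame = base frame: x ahead of the robot, y to its left, z up, the work surface at z = 0. Lengths are in m, angles in rad, forces in N, time in s.
With the tool pointing down it reaches from about 0.35 to 0.85 m from the base axis. Payload 8.1 kg.
Tool frame: the origin (TCP) lies at the very end of the fingers, on their centre line; the grasp point (between the pads) lies 19 mm behind it; z points along the fingers, y is the line along which they close (so a half turn about z gives the same grasp; the last joint's range is limited). The gripper opens to 93 mm and grips with 3 to 60 N. Pads are 15 mm wide; open, the fingers measure 128 mm over their backs; the gripper's body (75 mm by 188 mm) begins 65 mm behind the grasp point.
Start: joints at [-1.356, 0.13, 1.488, -0, 1.523, -0.085], TCP at [0.177, -0.573, 0.219] pointing down, gripper open.
Joint ranges: [-2.96, 2.96], [-0.89, 2.26], [0.02, 2.5], [-1.34, 4.48], [0, 2.73], [-2.66, 2.66]. Speed limits (rad/s): [2.39, 2.39, 2.79, 3.14, 3.14, 3.14].

### API

Orientations are given as a rotation vector (axis times angle).
In Python, from plant import monitor, eyes, ticket gives the robot as it stands.
- The arm moves only by the tool arm_command, never from a script. Its argument "deltas" is a list that holds one entry, the list of rows, each a list of 6 numbers: the shift along the world's x, y, z in cm, then the turn, a rotation vector about the world's x, y, z in degrees. In form: [[[tx, ty, tz, rx, ry, rz], ...]]. A call has 1 to 12 rows; each row shifts and turns the commanded pose from where the row before left it; what a row does not reach is not made up. A row lasts 1/12 s, in which the tool goes at most 41.7 mm and 7.16 degrees, less where a joint would pass 70% of its speed; a pose out of reach is approached as far as the arm can. A call is refused whole if a number of a shift passes 4.17 or a number of a turn 7.16, either way. A call with a gripper value outside its range is refused whole. "gripper" is the opening, from -1 (shut) to 1 (fully open), set as the call begins (left out, the last holds). The fingers move at their own pace and stop on an object; "squeeze" is the grip in N (left out, the last holds). Time passes only in rows, so rows that do not move let the fingers close. It gives the time, the measured TCP pose, the force, the opening and the grip force at its end, in the units of the state.
- monitor.read_state(): the state, without advancing time (a new reading comes with each control period).
- eyes.read_camera(name): name is "side" or "top"; returns the picture (480x640x3 uint8, blue, green, red); there is no depth.
- eyes.camera_model(name): a dict with "fx", "fy", "cx", "cy" (pixels), "k1" (the pictures are not rectified: a ray, as slopes to the right and down, at radius r is drawn at 1 + k1 r^2 times it, then the intrinsics apply), "rvec" (rotation vector, rad) and "tvec" (3), from world to camera coordinates, as OpenCV has them. Camera axes: x right, y down, z forward; pixel columns grow to the right and rows downward; lengths in m; the calibration is good to about 2 mm. A picture is of the moment at which its call begins. camera_model takes no time and is no camera call.
- ticket.close_job(): hands the job in; it is judged then, once.
The state is a dict: "t": time; "q": joint angles; "dq": joint speeds; "joint_torque": joint torques, N m; "tool_pos": TCP position; "orientation": TCP orientation; "force": force on the tool from outside, world axes, zero at the start; "wrist_torque": the same for the moment, N m; "opening": finger opening in m; "gripper_force": force on a finger pad.
Only numpy, scipy, OpenCV 4.12 (cv2) and the standard library are available. Lean on these libraries where they do the work, as an engineer would, in place of code of your own. Each camera call takes 0.05 s, during which the arm holds its last target. There are 200 camera calls.

## Working session

There is one attempt and no reset: what is moved stays moved. The work goes in short steps, Python scripts to look and compute and a tool call to move; the robot and the scene stay as the last step left them, time stands still between calls to the robot, and variables do not carry over. Pictures are saved under pics/ and viewed, at most 10 in all, crops included, and the job is handed in when it is done.

Besides the shell and the picture viewer there is one more tool, called in YAML: its name, and indented under it one key for each argument. arm_command: Moves the arm, as the interface text tells. Its arguments: {"type":"object","properties":{"deltas":{"type":"array"},"gripper":{"type":"number"},"squeeze":{"type":"number"}},"required":["deltas"]}

```bash
mkdir -p pics; ls; python3 - <<'E'
from plant import monitor, eyes
import cv2
s=monitor.read_state(); print({k:s[k] for k in("t","tool_pos","orientation","force","opening")})
for n in("top","side"):
    cv2.imwrite(f"pics/{n}0.png",eyes.read_camera(n)); print(n,eyes.camera_model(n))
E
```

```text
pics
{'t': 0.0, 'tool_pos': array([ 0.17707702, -0.57268072,  0.21759752]), 'orientation': array([-3.10456361e+00, -4.68830861e-01,  1.96486878e-04]), 'force': array([ 0.55664317,  0.70975166, -0.29733791]), 'opening': 0.09307475614345152}
top {'fx': 435.3267335820068, 'fy': 435.3267335820068, 'cx': 317.05575264296607, 'cy': 238.24675102152136, 'k1': -0.03471862781868058, 'rvec': array([ 2.23446917, -1.95760673,  0.20212509]), 'tvec': array([-0.02817943,  0.56889905,  0.82888775])}
side {'fx': 551.4767232964934, 'fy': 551.4767232964934, 'cx': 323.1576307705806, 'cy': 234.36869169980739, 'k1': 0.018735619027559634, 'rvec': array([ 2.18832445,  0.06748515, -0.04116997]), 'tvec': array([-0.54334415,  0.10071479,  1.21670704])}
```

View pics/top0.png

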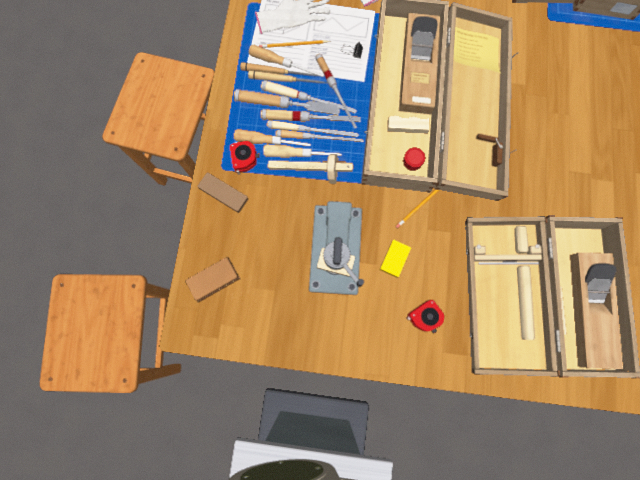

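View pics/side0.png

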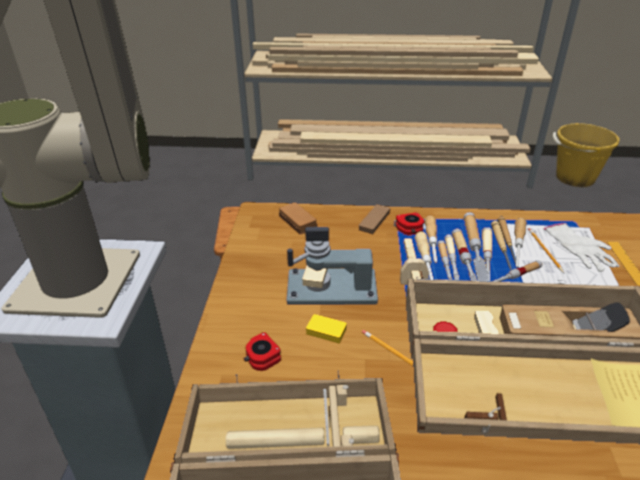

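Top view: the stand's at about (337,250), the T-handle bar at (338,247), and the lever post at (360,283). The pine offcut sits under the foot at (335,262). Side view: the handle is at (317,235), the post at (290,257) and the offcut at (315,275).
Candidates for the offcut are the pale block under the foot (top 335,262), the yellow look-alike (396,258) and the pale block in the box (408,124). I choose the one under the foot. The only handle and lever are the ones on the stand. I'll check this in a close crop.

```bash
cat > h.py <<'E'
import numpy as np, cv2
from plant import monitor, eyes
from scipy.spatial.transform import Rotation as R
def cam(n):
    m=eyes.camera_model(n); return m,cv2.Rodrigues(m["rvec"])[0],np.array(m["tvec"])
def proj(n,P):
    m,Rm,t=cam(n); c=np.atleast_2d(P)@Rm.T+t; s=c[:,:2]/c[:,2:]; s=s*(1+m["k1"]*(s**2).sum(1,keepdims=True))
    return s*[m["fx"],m["fy"]]+[m["cx"],m["cy"]]
def at_z(n,px,z):
    m,Rm,t=cam(n); d=(np.array(px,float)-[m["cx"],m["cy"]])/[m["fx"],m["fy"]]; s=d.copy()
    for _ in range(20): s=d/(1+m["k1"]*(s@s))
    r=Rm.T@np.r_[s,1]; o=-Rm.T@t; return o+r*(z-o[2])/r[2]
def st():
    s=monitor.read_state(); print("t",round(s["t"],2),"p",s["tool_pos"].round(4),"F",s["force"].round(1),"M",s["wrist_torque"].round(2),"op",round(s["opening"],4),"g",s["gripper_force"]); return s
E
python3 - <<'E'
from h import *
a=cv2.imread("pics/top0.png")[195:305,295:385]; b=cv2.imread("pics/side0.png")[220:310,275:385]
a=cv2.resize(a,None,fx=5,fy=5,interpolation=cv2.INTER_CUBIC); b=cv2.resize(b,None,fx=3,fy=5,interpolation=cv2.INTER_CUBIC)
b=cv2.resize(cv2.imread("pics/side0.png")[220:310,280:380],(340,306),interpolation=cv2.INTER_CUBIC)
c=np.zeros((550,800,3),np.uint8); c[:,:450]=a; c[:306,455:795]=b
cv2.imwrite("pics/crop0.png",c)
print(at_z("top",(338,240),.1595),at_z("top",(360,283),.141))
E
```

```text
[0.54831857 0.00546272 0.1595    ] [ 0.47837076 -0.04413398  0.141     ]
```

View pics/crop0.png

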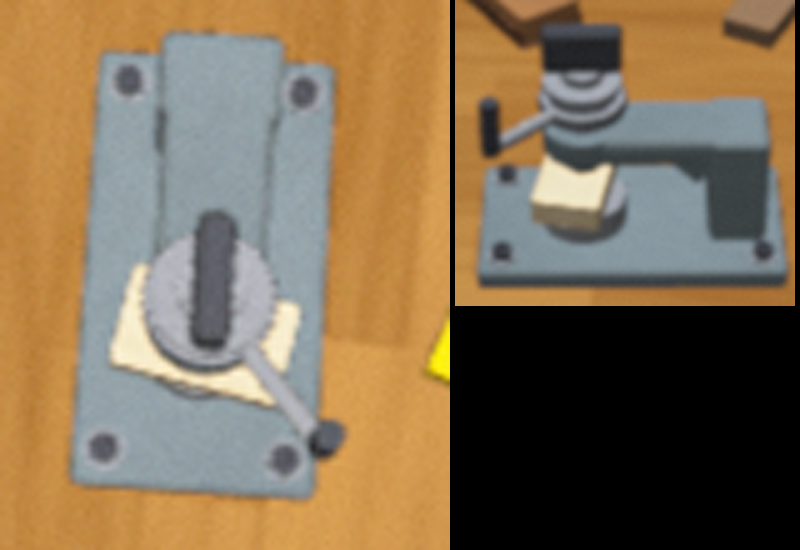

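The crop shows the bar running along the stand axis from crop (214,215) to (210,343), with the flange centred at about (210,298) and the post top at (329,435). The pine offcut is pale and lies under the foot, so the choice is confirmed.

```bash
python3 - <<'E'
from h import *
from scipy.optimize import least_squares
m,Rm,t=cam("top"); print("campos",-Rm.T@t)
f=lambda x,y:(295+x/5,195+y/5)
cs=np.array([at_z("top",f(*p),.016)[:2] for p in((100,52),(333,65),(315,490),(75,478))])
print(cs.round(4), [np.linalg.norm(cs[i]-cs[i-1]).round(4) for i in range(4)])
d=(cs[0]+cs[1]-cs[2]-cs[3])/2; yaw=np.arctan2(d[1],d[0]); print("yaw",yaw)
for n,p,z in(("post",(329,435),.141),("barfar",(215,217),.1595),("barnear",(209,325),.1595),("flange",(210,298),.1235)): print(n,at_z("top",f(*p),z).round(4))
s=lambda x,y:(280+x/3.4,220+y/3.4)
# side-view observations: bar top edge ends, post top
obs=[("top",f(329,435),"post"),("side",s(488,103) if 0 else (280+(489-455)/3.4,220+102/3.4),"post"),
("side",(280+(582-455)/3.4,220+27/3.4),"bar"),("top",f(210,298),"flange")]
def P(v,k):
    x,y,w=v; c,s_=np.cos(w),np.sin(w); a=w+np.pi+.7
    return {"post":[x+.07*np.cos(a),y+.07*np.sin(a),.141],"bar":[x,y,.1595],"flange":[x,y,.1235]}[k]
r=least_squares(lambda v:np.r_[np.concatenate([proj(n,P(v,k))[0]-p for n,p,k in obs]),(v[2]-yaw)*30],[.52,0,yaw])
print(r.x,r.fun.round(2), P(r.x,"post"))
E
```

```text
campos [0.38214409 0.01674919 0.93015078]
[[ 0.6494  0.0626]
 [ 0.6568 -0.039 ]
 [ 0.4722 -0.052 ]
 [ 0.464   0.0483]] [np.float64(0.1859), np.float64(0.1018), np.float64(0.185), np.float64(0.1006)]
yaw 0.07380231538662482
post [ 0.4804 -0.0454  0.141 ]
barfar [0.5513 0.0058 0.1595]
barnear [0.5117 0.0031 0.1595]
flange [0.528  0.0034 0.1235]
[0.53102047 0.00327993 0.08474845] [ 0.52 -0.55 -1.06 -0.9  -1.2  -0.33  0.25 -1.57  0.33] [np.float64(0.4814908504625186), np.float64(-0.04618537103048236), 0.141]
```

arm_command:
  deltas:
    - [[1.0,1.75,0.3,0,0,6.9],[1.0,1.75,0.3,0,0,6.9],[1.0,1.75,0.3,0,0,6.9],[1.0,1.75,0.3,0,0,6.9],[1.0,1.75,0.3,0,0,6.9],[1.0,1.75,0.3,0,0,6.9],[1.0,1.75,0.3,0,0,6.9],[1.0,1.75,0.3,0,0,6.9],[1.0,1.75,0.3,0,0,6.9],[1.0,1.75,0.3,0,0,6.9],[1.0,1.75,0,0,0,6.9],[1.0,1.75,0,0,0,6.9]]
  gripper: -0.2
  squeeze: 20

```text
t: 1.1
tool_pos: [0.2975, -0.3622, 0.2485]
orientation: [-2.013, -2.412, -0.0]
force: [-0.2, -0.3, 0.1]
opening: 0.0373
gripper_force: 0.0
```

arm_command:
  deltas:
    - [[1.0,1.75,0,0,0,6.9],[1.0,1.75,0,0,0,6.9],[1.0,1.75,0,0,0,6.9],[1.0,1.75,0,0,0,6.9],[1.0,1.75,0,0,0,6.9],[1.0,1.75,0,0,0,6.9],[1.0,1.75,0,0,0,6.9],[1.0,1.75,0,0,0,6.9],[1.0,1.75,0,0,0,6.9],[1.0,1.75,0,0,0,6.9],[1.0,1.75,0,0,0,6.9],[1.0,1.75,0,0,0,6.9]]

```text
t: 2.1
tool_pos: [0.4174, -0.1522, 0.2483]
orientation: [0.085, -3.14, -0.0]
force: [-0.3, -0.4, -0.1]
opening: 0.0372
gripper_force: 0.0
```

arm_command:
  deltas:
    - [[1.0,1.75,0,0,0,6.9],[1.0,1.75,0,0,0,6.9],[1.0,1.75,0,0,0,6.9],[1.0,1.75,0,0,0,6.9],[1.0,1.75,0,0,0,6.9],[0.4,1.4,0,0,0,6.9],[0,0,0,0,0,0],[0,0,0,0,0,0]]

```text
t: 2.77
tool_pos: [0.471, -0.0513, 0.2482]
orientation: [1.18, -2.911, -0.0]
force: [0.6, -0.2, 0.1]
opening: 0.037
gripper_force: 0.0
```

```bash
python3 - <<'E'
from h import *
s=st(); r=R.from_rotvec(s["orientation"]).as_matrix(); print("q",s["q"].round(3),"z",r[:,2].round(4),"phi",np.arctan2(r[1,1],r[0,1]))
a=eyes.read_camera("top"); cv2.imwrite("pics/top1.png",a)
b=eyes.read_camera("side"); cv2.imwrite("pics/side1.png",b)
E
```

```text
t 2.77 p [ 0.471  -0.0513  0.2482] F [ 0.6 -0.2  0.1] M [ 0.09 -0.06  0.02] op 0.037 g 0.0
q [-0.217 -0.227  1.78  -0.     1.589 -2.557] z [-9.e-04 -1.e-04 -1.e+00] phi 2.340903593420816
```

arm_command:
  deltas:
    - [[0.5,0.3,-2,0,0,0],[0.5,0.2,-2,0,0,0],[0,0,-2,0,0,0],[0,0,-2,0,0,0],[0,0,-1.5,0,0,0],[0,0,-1,0,0,0],[0,0,-1,0,0,0],[0,0,-0.8,0,0,0],[0,0,-0.5,0,0,0],[0,0,-0.4,0,0,0],[0,0,0,0,0,0]]

```text
t: 3.78
tool_pos: [0.4811, -0.0468, 0.1162]
orientation: [1.181, -2.911, -0.0]
force: [-0.5, -0.2, 0.6]
opening: 0.0373
gripper_force: 0.0
```

```bash
python3 - <<'E'
from h import *
s=st()
a=eyes.read_camera("top")[195:305,280:400]; b=eyes.read_camera("side")[200:310,270:390]
c=np.hstack([cv2.resize(x,(400,367),interpolation=cv2.INTER_CUBIC) for x in(a,b)])
cv2.imwrite("pics/c2.png",c)
E
```

```text
t 3.78 p [ 0.4811 -0.0468  0.1162] F [-0.5 -0.2  0.6] M [ 0.12 -0.16  0.02] op 0.0373 g 0.0
```

View pics/c2.png

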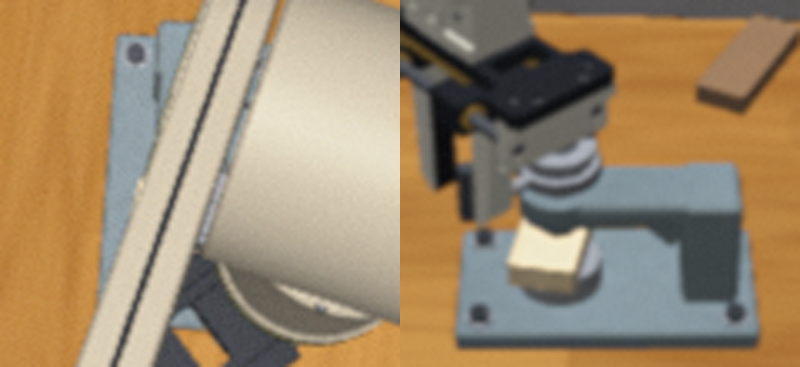

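The side view shows the near finger at (490,170), with the lever running in between the fingers at (520,185). The post is caged, so I'll narrow the fingers and plan the arc.

arm_command:
  deltas:
    - [[0,0,0,0,0,0],[0,0,0,0,0,0],[0,0,0,0,0,0],[0,0,0,0,0,0]]
  gripper: -0.65
  squeeze: 5

```text
t: 4.22
tool_pos: [0.4814, -0.0467, 0.117]
orientation: [-1.181, 2.911, -0.001]
force: [0.1, 0.3, -0.8]
opening: 0.0177
gripper_force: 0.0
```

```bash
python3 - <<'E'
from h import *
st()
a=np.pi+.78-.1*np.arange(18); P=np.c_[7*np.cos(a),7*np.sin(a)]
print(np.c_[a[1:]-np.pi,np.diff(P,axis=0)].round(2).tolist())
E
```

```text
t 4.22 p [ 0.4814 -0.0467  0.117 ] F [ 0.1  0.3 -0.8] M [ 0.08 -0.16  0.03] op 0.0177 g 0.0
[[0.68, -0.47, 0.52], [0.58, -0.41, 0.57], [0.48, -0.35, 0.6], [0.38, -0.29, 0.64], [0.28, -0.23, 0.66], [0.18, -0.16, 0.68], [0.08, -0.09, 0.69], [-0.02, -0.02, 0.7], [-0.12, 0.05, 0.7], [-0.22, 0.12, 0.69], [-0.32, 0.19, 0.67], [-0.42, 0.25, 0.65], [-0.52, 0.32, 0.62], [-0.62, 0.38, 0.59], [-0.72, 0.43, 0.55], [-0.82, 0.49, 0.5], [-0.92, 0.53, 0.45]]
```

arm_command:
  deltas:
    - [[-0.24,0.26,0,0,0,-2.9],[-0.23,0.26,0,0,0,-2.9],[-0.2,0.28,0,0,0,-2.9],[-0.2,0.29,0,0,0,-2.9],[0,0,0,0,0,0]]

```text
t: 4.63
tool_pos: [0.4725, -0.0359, 0.1167]
orientation: [-0.878, 3.016, -0.001]
force: [1.3, -1.6, -1.4]
opening: 0.0162
gripper_force: 0.9
```

arm_command:
  deltas:
    - [[-0.18,0.3,-0.02,0,0,-2.9],[-0.17,0.3,-0.02,0,0,-2.9],[-0.15,0.32,-0.02,0,0,-2.9],[-0.14,0.32,-0.02,0,0,-2.9],[0,0,0,0,0,0]]

```text
t: 5.05
tool_pos: [0.466, -0.0234, 0.1159]
orientation: [0.571, -3.089, 0.0]
force: [-0.3, -0.2, 1.0]
opening: 0.0161
gripper_force: 0.4
```

arm_command:
  deltas:
    - [[-0.12,0.33,-0.02,0,0,-2.9],[-0.11,0.33,-0.02,0,0,-2.9],[-0.08,0.34,-0.02,0,0,-2.9],[-0.08,0.34,-0.02,0,0,-2.9],[-0.05,0.34,-0.02,0,0,-2.9],[-0.04,0.35,-0.02,0,0,-2.9],[-0.01,0.35,-0.02,0,0,-2.8],[-0.01,0.35,-0.02,0,0,-2.8],[0.02,0.35,-0.02,0,0,-2.8],[0.03,0.35,-0.02,0,0,-2.8],[0.06,0.35,-0.02,0,0,-2.8],[0.06,0.34,-0.02,0,0,-2.8]]

```text
t: 6.05
tool_pos: [0.4625, 0.0176, 0.1133]
orientation: [-0.36, -3.12, 0.001]
force: [-2.0, -2.1, 0.6]
opening: 0.0167
gripper_force: 1.2
```

arm_command:
  deltas:
    - [[0.09,0.33,-0.02,0,0,-2.8],[0.1,0.33,-0.02,0,0,-2.8],[0.12,0.33,-0.02,0,0,-2.8],[0.13,0.32,-0.02,0,0,-2.8],[0.15,0.31,-0.02,0,0,-2.8],[0.17,0.31,-0.02,0,0,-2.8]]

```text
t: 6.55
tool_pos: [0.4699, 0.037, 0.112]
orientation: [-0.812, -3.033, 0.001]
force: [-2.3, -1.2, 0.4]
opening: 0.0164
gripper_force: 1.2
```

arm_command:
  deltas:
    - [[0.18,0.3,-0.02,0,0,-2.8],[0.2,0.29,-0.02,0,0,-2.8],[0.1,0.14,0,0,0,-1.4],[0.1,0.14,0,0,0,-1.4],[0,0,0,0,0,0]]

```text
t: 6.97
tool_pos: [0.4758, 0.0459, 0.1114]
orientation: [-1.031, -2.966, 0.0]
force: [-0.9, -0.5, -0.9]
opening: 0.016
gripper_force: 0.6
```

arm_command:
  deltas:
    - [[0.1,0.13,0,0,0,-1.4],[0.1,0.13,0,0,0,-1.4],[0,0,0,0,0,0]]

```text
t: 7.22
tool_pos: [0.4778, 0.0483, 0.1115]
orientation: [-1.103, -2.94, 0.001]
force: [-1.7, -0.2, -1.6]
opening: 0.0164
gripper_force: 0.8
```

Command angle is now -0.72; I'll go on until the end stop pushes back.

arm_command:
  deltas:
    - [[0.1,0.13,0,0,0,-1.0],[0.1,0.13,0,0,0,-1.0],[0,0,0,0,0,0]]

```text
t: 7.47
tool_pos: [0.4803, 0.0511, 0.1118]
orientation: [-1.158, -2.92, 0.0]
force: [-1.1, -2.2, -1.9]
opening: 0.0162
gripper_force: 0.9
```

arm_command:
  deltas:
    - [[0.07,0.08,0,0,0,0],[0.07,0.08,0,0,0,0],[0,0,0,0,0,0]]

```text
t: 7.72
tool_pos: [0.4817, 0.0527, 0.1118]
orientation: [-1.156, -2.921, -0.0]
force: [-1.7, -0.6, -1.7]
opening: 0.0161
gripper_force: 0.9
```

arm_command:
  deltas:
    - [[0.08,0.08,0,0,0,0],[0.08,0.08,0,0,0,0],[0,0,0,0,0,0]]

```text
t: 7.97
tool_pos: [0.4823, 0.0536, 0.1116]
orientation: [-1.156, -2.919, 0.003]
force: [-6.6, -4.3, 2.1]
opening: 0.0161
gripper_force: 3.9
```

arm_command:
  deltas:
    - [[0.08,0.08,0,0,0,0],[0.08,0.08,0,0,0,0],[0,0,0,0,0,0]]

```text
t: 8.22
tool_pos: [0.4836, 0.055, 0.1115]
orientation: [-1.156, -2.919, 0.004]
force: [-8.2, -5.9, 1.9]
opening: 0.0197
gripper_force: 5.0
```

arm_command:
  deltas:
    - [[-0.2,-0.2,0,0,0,0],[0,0,0,0,0,0],[0,0,0,0,0,0],[0,0,2,0,0,0],[0,0,3,0,0,0],[0,0,3,0,0,0],[0,0,2,0,0,0],[0,0,0,0,0,0]]
  gripper: -0.2
  squeeze: 40

```text
t: 8.88
tool_pos: [0.4861, 0.0541, 0.2179]
orientation: [1.153, 2.913, 0.006]
force: [1.1, -0.9, 0.6]
opening: 0.0375
gripper_force: 0.0
```

arm_command:
  deltas:
    - [[0.5,-0.5,0,0,0,6],[0.7,-0.7,0,0,0,6],[0.7,-0.7,0,0,0,6],[0.7,-0.7,0,0,0,6],[0.7,-0.7,0,0,0,6],[0.7,-0.7,0,0,0,6],[0.5,-0.5,0,0,0,6],[0.3,-0.4,0,0,0,5.5],[0,0,0,0,0,0],[0,0,0,0,0,0]]

```text
t: 9.72
tool_pos: [0.5308, 0.0049, 0.2113]
orientation: [0.112, -3.139, -0.0]
force: [-0.4, 0.4, 1.0]
opening: 0.0371
gripper_force: 0.0
```

```bash
python3 - <<'E'
from h import *
s=st(); r=R.from_rotvec(s["orientation"]).as_matrix(); print("q",s["q"].round(3),"phi",np.arctan2(r[1,1],r[0,1]))
a=eyes.read_camera("top")[195:305,280:400]; b=eyes.read_camera("side")[200:310,270:390]
c=np.hstack([cv2.resize(x,(400,367),interpolation=cv2.INTER_CUBIC) for x in(a,b)])
cv2.imwrite("pics/c3.png",c)
E
```

```text
t 9.72 p [0.5308 0.0049 0.2113] F [-0.4  0.4  1. ] M [ 0.11 -0.14  0.01] op 0.0371 g 0.0
q [-0.088 -0.053  1.69   0.     1.505 -1.73 ] phi 1.6421111801139427
```

View pics/c3.png

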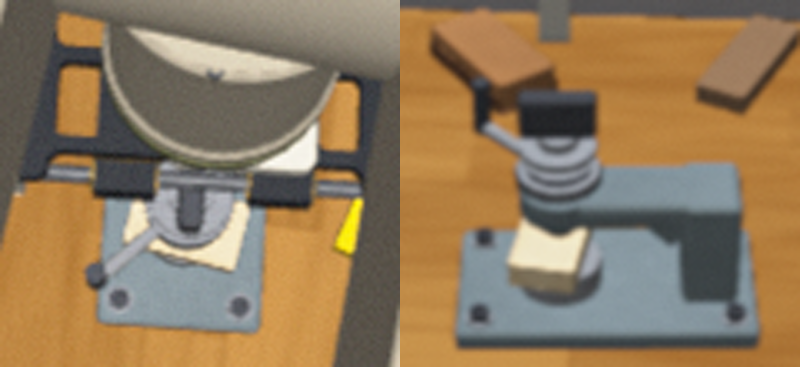

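The lever now points to the robot's left (post at crop (95,275) in the top view). The ring sits visibly lower and the offcut hasn't moved. Next I descend onto the bar.

arm_command:
  deltas:
    - [[0,-0.15,-1.5,0,0,0],[0,0,-1.5,0,0,0],[0,0,-1.5,0,0,0],[0,0,-1.2,0,0,0],[0,0,-1,0,0,0],[0,0,-0.7,0,0,0],[0,0,-0.4,0,0,0],[0,0,-0.2,0,0,0],[0,0,0,0,0,0]]

```text
t: 10.57
tool_pos: [0.5309, 0.0033, 0.1318]
orientation: [-0.117, 3.139, 0.0]
force: [0.2, 0.0, 1.5]
opening: 0.0371
gripper_force: 0.0
```

arm_command:
  deltas:
    - [[0,0,0,0,0,0],[0,0,0,0,0,0],[0,0,0,0,0,0],[0,0,0,0,0,0],[0,0,0,0,0,0]]
  gripper: -1
  squeeze: 25

```text
t: 10.98
tool_pos: [0.5311, 0.0043, 0.1324]
orientation: [-0.117, 3.139, 0.003]
force: [0.3, 6.2, 2.8]
opening: 0.014
gripper_force: 25.0
```

```bash
python3 - <<'E'
from h import *
st()
E
```

```text
t 10.98 p [0.5311 0.0043 0.1324] F [0.3 6.2 2.8] M [ 1.08 -0.07 -0.05] op 0.014 g 24.979150593280792
```

arm_command:
  deltas:
    - [[0,0.1,0,0,0,0],[0,0,0,0,0,0],[0,0,0,0,0,0]]

```text
t: 11.23
tool_pos: [0.5311, 0.0044, 0.1324]
orientation: [-0.117, 3.139, 0.0]
force: [-0.2, 2.0, 3.8]
opening: 0.0137
gripper_force: 25.0
```

```bash
python3 - <<'E'
from h import *
s=st(); print(s["q"][5],s["joint_torque"].round(2))
E
```

```text
t 11.23 p [0.5311 0.0044 0.1324] F [-0.2  2.   3.8] M [ 0.32  0.09 -0.07] op 0.0137 g 24.979947209358215
-1.733962678299326 [ -0.89 -45.1  -45.52  -0.66  -0.43  -0.05]
```

arm_command:
  deltas:
    - [[0,0,-0.025,0,0,-5.7],[0,0,-0.025,0,0,-5.7],[0,0,-0.025,0,0,-5.7],[0,0,-0.025,0,0,-5.7]]

```text
t: 11.57
tool_pos: [0.5311, 0.0046, 0.1314]
orientation: [0.513, 3.099, 0.001]
force: [-1.3, 2.4, 4.4]
opening: 0.0138
gripper_force: 25.0
```

```bash
cat >> h.py <<'E'
def avg(n=6):
    L=[]
    for _ in range(n): eyes.read_camera("side"); L.append(monitor.read_state())
    s=L[-1]; A=lambda k:np.mean([x[k] for x in L],0); r=R.from_rotvec(s["orientation"]).as_matrix()
    print("t",round(s["t"],2),"p",s["tool_pos"].round(4),"phi",round(np.arctan2(r[1,1],r[0,1]),3),"F",A("force").round(2),"M",A("wrist_torque").round(3),"sd",np.std([x["wrist_torque"][2] for x in L]).round(3),"tq6",A("joint_torque")[5].round(3))
E
python3 -c "from h import *; avg()"
```

```text
t 11.87 p [0.5311 0.0046 0.1314] phi 1.249 F [-1.13  3.1   5.26] M [ 0.521  0.066 -0.074] sd 0.032 tq6 0.213
```

arm_command:
  deltas:
    - [[0,0,-0.025,0,0,-5.7]]

```text
t: 11.95
tool_pos: [0.5311, 0.0046, 0.1311]
orientation: [0.655, 3.072, 0.001]
force: [-0.6, 3.2, 5.6]
opening: 0.0138
gripper_force: 25.0
```

```bash
python3 -c "from h import *; avg()"
```

```text
t 12.25 p [0.5312 0.0046 0.1311] phi 1.149 F [-1.07  3.36  5.13] M [ 0.541  0.088 -0.059] sd 0.04 tq6 -0.075
```

arm_command:
  deltas:
    - [[0,0.02,-0.025,0,0,-5.7],[0,0.02,-0.025,0,0,-5.7]]

```text
t: 12.42
tool_pos: [0.5312, 0.0047, 0.1306]
orientation: [0.965, 2.989, 0.0]
force: [-0.3, 1.3, 5.9]
opening: 0.014
gripper_force: 25.0
```

```bash
python3 -c "from h import *; avg(10)"
```

```text
t 12.92 p [0.5312 0.0047 0.1306] phi 0.95 F [-0.65  2.13  5.11] M [ 0.327  0.044 -0.07 ] sd 0.032 tq6 0.069
```

arm_command:
  deltas:
    - [[0,0,-0.025,0,0,-5.7],[0,0,-0.025,0,0,-5.7]]

```text
t: 13.08
tool_pos: [0.5312, 0.0048, 0.1301]
orientation: [1.257, 2.878, 0.001]
force: [-0.8, 2.3, 4.9]
opening: 0.0142
gripper_force: 25.0
```

```bash
python3 -c "from h import *; avg(10)"
```

```text
t 13.58 p [0.5313 0.0048 0.1302] phi 0.752 F [-0.45  2.61  5.04] M [ 0.365  0.006 -0.086] sd 0.035 tq6 0.067
```

```bash
cat > m.py <<'E'
from h import *
L=[monitor.read_state()]
for _ in range(4): eyes.read_camera("side"); L.append(monitor.read_state())
r=R.from_rotvec(L[0]["orientation"]).as_matrix()
print(round(L[-1]["t"],2),"phi",round(np.arctan2(r[1,1],r[0,1]),3),"Mz",[round(float(x["wrist_torque"][2]),3) for x in L],"tq6",[round(float(x["joint_torque"][5]),2) for x in L],"F",L[-1]["force"].round(1),"op",round(L[-1]["opening"],4))
E
python3 m.py
```

```text
13.78 phi 0.752 Mz [-0.079, -0.081, -0.073, -0.116, 0.001] tq6 [-0.08, -0.08, -0.08, -0.08, -0.08] F [0.  2.4 5.2] op 0.0137
```

arm_command:
  deltas:
    - [[0,0,-0.012,0,0,-2.85]]

```text
t: 13.87
tool_pos: [0.5313, 0.0048, 0.13]
orientation: [1.32, 2.85, 0.001]
force: [-0.7, 3.2, 5.2]
opening: 0.0136
gripper_force: 25.0
```

```bash
python3 m.py
```

```text
14.07 phi 0.703 Mz [-0.01, -0.032, -0.081, -0.056, -0.109] tq6 [-2.31, -1.3, 0.76, 0.25, 0.01] F [-0.3  3.2  4.5] op 0.0137
```

arm_command:
  deltas:
    - [[0,0,-0.012,0,0,-2.85]]

```text
t: 14.15
tool_pos: [0.5313, 0.0048, 0.1299]
orientation: [1.391, 2.816, 0.001]
force: [-0.4, 2.5, 5.0]
opening: 0.0139
gripper_force: 25.0
```

```bash
python3 m.py
```

```text
14.35 phi 0.653 Mz [0.057, -0.058, -0.1, -0.107, -0.103] tq6 [-2.3, -1.3, 0.76, 0.25, 0.01] F [-0.1  2.8  5.1] op 0.014
```

arm_command:
  deltas:
    - [[0,0,-0.012,0,0,-2.85]]

```text
t: 14.43
tool_pos: [0.5313, 0.0048, 0.1298]
orientation: [1.46, 2.781, 0.001]
force: [1.2, 1.9, 5.3]
opening: 0.0138
gripper_force: 25.0
```

```bash
python3 m.py
```

```text
14.63 phi 0.604 Mz [0.078, 0.01, -0.068, -0.075, -0.149] tq6 [-2.3, -1.3, 0.76, 0.25, 0.01] F [-0.9  3.7  6. ] op 0.0143
```

arm_command:
  deltas:
    - [[0,0,-0.006,0,0,-1.2],[0,0,-0.004,0,0,-0.8],[0,0,0,0,0,-0.4],[0,0,0,0,0,-0.2],[0,0,0,0,0,-0.1],[0,0,0,0,0,-0.1]]

```text
t: 15.13
tool_pos: [0.5313, 0.0048, 0.1297]
orientation: [1.529, 2.743, 0.001]
force: [0.3, 2.9, 4.8]
opening: 0.0138
gripper_force: 25.0
```

```bash
python3 m.py; python3 -c "from h import *; avg(8)"
```

```text
15.33 phi 0.554 Mz [0.062, -0.017, 0.001, 0.021, 0.016] tq6 [-0.03, -0.01, 0.05, 0.03, 0.02] F [0.5 2.8 5.4] op 0.0141
t 15.73 p [0.5313 0.0049 0.1296] phi 0.554 F [0.31 2.84 5.25] M [ 0.473 -0.07   0.028] sd 0.011 tq6 0.015
```

arm_command:
  deltas:
    - [[0,0,-0.006,0,0,-1.2],[0,0,-0.004,0,0,-0.8],[0,0,0,0,0,-0.4],[0,0,0,0,0,-0.2],[0,0,0,0,0,-0.1],[0,0,0,0,0,-0.1]]

```text
t: 16.23
tool_pos: [0.5313, 0.0048, 0.1295]
orientation: [1.596, 2.705, 0.001]
force: [0.4, 2.8, 5.6]
opening: 0.0136
gripper_force: 25.0
```

```bash
python3 m.py; python3 -c "from h import *; avg(8)"
```

```text
16.43 phi 0.505 Mz [0.017, 0.025, 0.024, -0.031, -0.008] tq6 [-0.01, -0.0, 0.05, 0.03, 0.02] F [0.3 2.7 5.8] op 0.0136
t 16.83 p [0.5313 0.0048 0.1295] phi 0.505 F [0.55 2.93 5.13] M [ 0.485 -0.128  0.006] sd 0.03 tq6 0.014
```

arm_command:
  deltas:
    - [[0,0,-0.012,0,0,-2.8],[0,0,-0.006,0,0,-1.2],[0,0,-0.004,0,0,-0.8],[0,0,0,0,0,-0.4],[0,0,0,0,0,-0.2],[0,0,0,0,0,-0.1],[0,0,0,0,0,-0.1]]

```text
t: 17.42
tool_pos: [0.5314, 0.0049, 0.1293]
orientation: [1.726, 2.624, 0.002]
force: [0.4, 3.2, 4.8]
opening: 0.0139
gripper_force: 25.0
```

```bash
python3 m.py; python3 -c "from h import *; avg(8)"
```

```text
17.62 phi 0.407 Mz [0.025, -0.001, 0.012, 0.02, 0.032] tq6 [-0.01, 0.0, 0.05, 0.03, 0.02] F [0.6 3.4 5.9] op 0.014
t 18.02 p [0.5313 0.0049 0.1292] phi 0.407 F [0.7  3.3  5.48] M [ 0.525 -0.201  0.01 ] sd 0.045 tq6 0.016
```

arm_command:
  deltas:
    - [[0,0,-0.012,0,0,-2.8],[0,0,-0.006,0,0,-1.2],[0,0,-0.004,0,0,-0.8],[0,0,0,0,0,-0.4],[0,0,0,0,0,-0.2],[0,0,0,0,0,-0.1],[0,0,0,0,0,-0.1]]

```text
t: 18.6
tool_pos: [0.5314, 0.0049, 0.129]
orientation: [1.853, 2.536, 0.002]
force: [1.4, 3.9, 4.5]
opening: 0.0134
gripper_force: 25.0
```

```bash
python3 m.py; python3 -c "from h import *; avg(8)"
```

```text
18.8 phi 0.309 Mz [-0.007, 0.063, -0.01, 0.016, -0.005] tq6 [0.0, 0.01, 0.07, 0.04, 0.03] F [0.9 3.6 5.1] op 0.0142
t 19.2 p [0.5314 0.0049 0.1291] phi 0.309 F [1.34 3.26 4.94] M [ 0.578 -0.283  0.027] sd 0.037 tq6 0.028
```

arm_command:
  deltas:
    - [[0,0,-0.012,0,0,-2.8],[0,0,-0.006,0,0,-1.2],[0,0,-0.004,0,0,-0.8],[0,0,0,0,0,-0.4],[0,0,0,0,0,-0.2],[0,0,0,0,0,-0.1],[0,0,0,0,0,-0.1]]

```text
t: 19.78
tool_pos: [0.5314, 0.0049, 0.1288]
orientation: [1.975, 2.442, 0.002]
force: [2.0, 2.8, 4.9]
opening: 0.0138
gripper_force: 25.0
```

```bash
python3 m.py; python3 -c "from h import *; avg(8)"
```

```text
19.98 phi 0.211 Mz [0.031, 0.032, 0.086, 0.009, 0.051] tq6 [0.02, 0.02, 0.08, 0.05, 0.04] F [2.  2.8 5.1] op 0.0142
t 20.38 p [0.5315 0.0049 0.1288] phi 0.211 F [2.18 3.79 5.34] M [ 0.634 -0.391  0.036] sd 0.028 tq6 0.039
```

arm_command:
  deltas:
    - [[0,0,-0.012,0,0,-2.8],[0,0,-0.006,0,0,-1.2],[0,0,-0.004,0,0,-0.8],[0,0,0,0,0,-0.4],[0,0,0,0,0,-0.2],[0,0,0,0,0,-0.1],[0,0,0,0,0,-0.1]]

```text
t: 20.97
tool_pos: [0.5315, 0.0049, 0.1286]
orientation: [2.092, 2.343, 0.002]
force: [2.4, 4.2, 4.9]
opening: 0.0139
gripper_force: 25.0
```

```bash
python3 m.py; python3 -c "from h import *; avg(8)"
```

```text
21.17 phi 0.113 Mz [0.113, 0.071, 0.013, 0.098, 0.056] tq6 [0.03, 0.04, 0.09, 0.06, 0.05] F [2.5 4.  4.8] op 0.0139
t 21.57 p [0.5315 0.0049 0.1286] phi 0.113 F [2.57 4.36 4.83] M [ 0.698 -0.537  0.045] sd 0.02 tq6 0.051
```

arm_command:
  deltas:
    - [[0,0,-0.012,0,0,-2.8],[0,0,-0.006,0,0,-1.2],[0,0,-0.004,0,0,-0.8],[0,0,0,0,0,-0.4],[0,0,0,0,0,-0.2],[0,0,0,0,0,-0.1],[0,0,0,0,0,-0.1]]

```text
t: 22.15
tool_pos: [0.5315, 0.0049, 0.1283]
orientation: [2.204, 2.238, 0.002]
force: [3.5, 4.7, 5.6]
opening: 0.0136
gripper_force: 25.0
```

```bash
python3 m.py; python3 -c "from h import *; avg(8)"
```

```text
22.35 phi 0.015 Mz [0.122, -0.02, 0.075, 0.066, 0.082] tq6 [0.04, 0.05, 0.1, 0.08, 0.07] F [2.9 4.1 3.6] op 0.014
t 22.75 p [0.5315 0.0049 0.1283] phi 0.015 F [2.82 4.3  4.86] M [ 0.688 -0.584  0.052] sd 0.026 tq6 0.063
```

arm_command:
  deltas:
    - [[0,0,-0.012,0,0,-2.8],[0,0,-0.006,0,0,-1.2],[0,0,-0.004,0,0,-0.8],[0,0,0,0,0,-0.4],[0,0,0,0,0,-0.2],[0,0,0,0,0,-0.1],[0,0,0,0,0,-0.1]]

```text
t: 23.33
tool_pos: [0.5316, 0.0049, 0.1281]
orientation: [2.311, 2.127, 0.002]
force: [3.4, 4.4, 4.5]
opening: 0.0137
gripper_force: 25.0
```

```bash
python3 m.py; python3 -c "from h import *; avg(8)"
```

```text
23.53 phi -0.083 Mz [0.107, 0.072, 0.08, 0.093, 0.035] tq6 [0.05, 0.06, 0.11, 0.09, 0.08] F [3.9 4.4 4.3] op 0.0141
t 23.93 p [0.5315 0.0049 0.1281] phi -0.082 F [3.54 3.91 4.73] M [ 0.713 -0.602  0.066] sd 0.036 tq6 0.075
```

arm_command:
  deltas:
    - [[0,0,0,0,0,0],[0,0,0,0,0,0],[0,0,0,0,0,0],[0,0,1,0,0,0],[0,0,2,0,0,0],[0,0,3,0,0,0],[0,0,2,0,0,0],[0,0,0,0,0,0]]
  gripper: -0.2

```text
t: 24.6
tool_pos: [0.5331, 0.0041, 0.2133]
orientation: [2.308, 2.123, 0.007]
force: [-0.2, -0.1, 0.5]
opening: 0.0375
gripper_force: 0.0
```

arm_command:
  deltas:
    - [[-0.4,0.4,0,0,0,5.8],[-0.6,0.6,0,0,0,5.8],[-0.7,0.6,0,0,0,5.8],[-0.7,0.7,0,0,0,5.8],[-0.7,0.7,0,0,0,5.8],[-0.7,0.6,0,0,0,5.8],[-0.6,0.6,0,0,0,5.8],[-0.4,0.4,0,0,0,5.8],[-0.2,0.2,0,0,0,5.3],[0,0,0,0,0,0],[0,0,0,0,0,0]]

```text
t: 25.52
tool_pos: [0.4804, 0.0525, 0.2072]
orientation: [-1.157, -2.92, 0.001]
force: [0.1, -0.6, 0.4]
opening: 0.0375
gripper_force: 0.0
```

```bash
python3 - <<'E'
from h import *
avg(3)
a=eyes.read_camera("top")[195:305,280:400]; b=eyes.read_camera("side")[200:310,270:390]
c=np.hstack([cv2.resize(x,(400,367),interpolation=cv2.INTER_CUBIC) for x in(a,b)])
cv2.imwrite("pics/c4.png",c)
E
```

```text
t 25.67 p [0.4808 0.0524 0.2075] phi 0.816 F [-0.23  0.36 -0.08] M [ 0.033 -0.115 -0.009] sd 0.013 tq6 -0.074
```

View pics/c4.png

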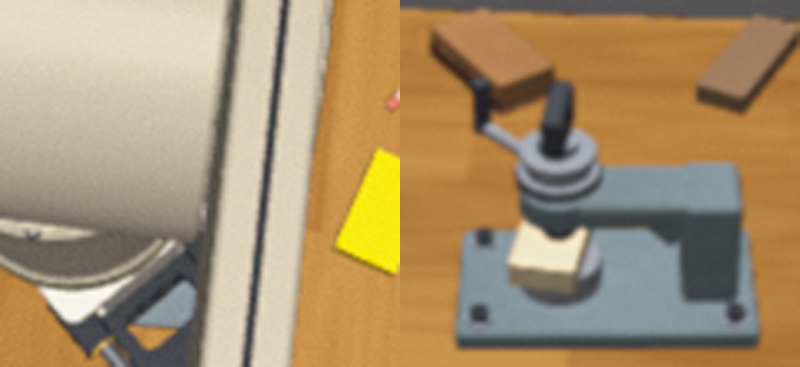

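The handle bar has turned and is now seen nearly end-on at crop (560,115). The foot reaches the offcut at about (555,235), the offcut hasn't moved and the post is at (482,100). I'm going down on the post.

arm_command:
  deltas:
    - [[0,0,-2,0,0,0],[0,0,-2,0,0,0],[0,0,-1.5,0,0,0],[0,0,-1.2,0,0,0],[0,0,-1,0,0,0],[0,0,-0.8,0,0,0],[0,0,-0.5,0,0,0],[0,0,-0.3,0,0,0],[0,0,-0.2,0,0,0],[0,0,0,0,0,0]]

```text
t: 26.6
tool_pos: [0.481, 0.0527, 0.1128]
orientation: [1.153, 2.922, 0.0]
force: [0.2, 0.4, -0.1]
opening: 0.037
gripper_force: 0.0
```

arm_command:
  deltas:
    - [[0,0,0,0,0,0],[0,0,0,0,0,0],[0,0,0,0,0,0],[0,0,0,0,0,0]]
  gripper: -0.65
  squeeze: 40

```text
t: 26.93
tool_pos: [0.481, 0.0527, 0.1131]
orientation: [1.153, 2.922, 0.0]
force: [0.1, -0.3, -0.0]
opening: 0.0175
gripper_force: 0.0
```

```bash
python3 - <<'E'
from h import *
avg(6)
a=np.pi-.752+.05*np.arange(31); P=np.c_[7*np.cos(a),7*np.sin(a)]
print(np.c_[a[1:]-np.pi,np.diff(P,axis=0)].round(2).tolist())
E
```

```text
t 27.23 p [0.4808 0.0527 0.1127] phi 0.819 F [-0.03  0.1   0.11] M [-0.003 -0.116  0.003] sd 0.035 tq6 0.0
[[-0.7, -0.23, -0.26], [-0.65, -0.22, -0.27], [-0.6, -0.21, -0.28], [-0.55, -0.19, -0.29], [-0.5, -0.18, -0.3], [-0.45, -0.16, -0.31], [-0.4, -0.14, -0.32], [-0.35, -0.13, -0.33], [-0.3, -0.11, -0.33], [-0.25, -0.1, -0.34], [-0.2, -0.08, -0.34], [-0.15, -0.06, -0.34], [-0.1, -0.04, -0.35], [-0.05, -0.03, -0.35], [-0.0, -0.01, -0.35], [0.05, 0.01, -0.35], [0.1, 0.03, -0.35], [0.15, 0.04, -0.35], [0.2, 0.06, -0.34], [0.25, 0.08, -0.34], [0.3, 0.09, -0.34], [0.35, 0.11, -0.33], [0.4, 0.13, -0.33], [0.45, 0.14, -0.32], [0.5, 0.16, -0.31], [0.55, 0.17, -0.3], [0.6, 0.19, -0.29], [0.65, 0.2, -0.28], [0.7, 0.22, -0.27], [0.75, 0.23, -0.26]]
```

```bash
cat > f.py <<'E'
from h import *
L=[monitor.read_state()]
for _ in range(4): eyes.read_camera("side"); L.append(monitor.read_state())
p=np.array([x["tool_pos"] for x in L]).mean(0); d=p[:2]-[.5314,.0049]; a=np.arctan2(d[1],d[0]); u=np.array([-np.sin(a),np.cos(a)])
F=np.array([x["force"] for x in L]); r=R.from_rotvec(L[-1]["orientation"]).as_matrix()
print(round(L[-1]["t"],2),"p",p.round(4),"a-pi",round(float((a-np.pi)%(2*np.pi)),3),"rad",np.hypot(*d).round(4),"phi",np.arctan2(r[1,1],r[0,1]).round(3),"T",(-F[:,:2]@u).round(1),"mean",(-F[:,:2]@u).mean().round(2),"Fr",(F[:,:2]@(d/np.hypot(*d))).mean().round(1),"Fz",F[:,2].mean().round(1),"op",round(L[-1]["opening"],4),"tq1",L[-1]["joint_torque"][0].round(2))
E
python3 f.py
```

```text
27.43 p [0.4808 0.0527 0.1127] a-pi 5.527 rad 0.0696 phi 0.819 T [ 0.1 -0.4 -0.5 -0.1  0. ] mean -0.18 Fr 0.0 Fz -0.2 op 0.0162 tq1 0.0
```

arm_command:
  deltas:
    - [[-0.23,-0.26,0.02,0,0,2.9],[-0.22,-0.27,0.02,0,0,2.9],[-0.1,-0.14,0.01,0,0,1.4],[-0.05,-0.07,0,0,0,0.7],[-0.02,-0.03,0,0,0,0.3]]

```text
t: 27.85
tool_pos: [0.4748, 0.0453, 0.1133]
orientation: [0.941, 2.997, 0.001]
force: [1.2, 2.8, 0.3]
opening: 0.0163
gripper_force: 1.6
```

```bash
python3 f.py
```

```text
28.05 p [0.4748 0.0452 0.1133] a-pi 5.664 rad 0.0695 phi 0.962 T [2.9 2.7 2.2 3.4 2.2] mean 2.68 Fr 0.7 Fz -0.7 op 0.0163 tq1 -1.39
```

arm_command:
  deltas:
    - [[-0.2,-0.28,0.02,0,0,2.9],[-0.1,-0.14,0.01,0,0,1.4],[-0.05,-0.07,0,0,0,0.7],[-0.03,-0.05,0,0,0,0.5]]

```text
t: 28.38
tool_pos: [0.4711, 0.0397, 0.1136]
orientation: [0.796, 3.038, 0.001]
force: [3.3, 2.7, -1.6]
opening: 0.0163
gripper_force: 2.3
```

```bash
python3 f.py
```

```text
28.58 p [0.4711 0.0396 0.1136] a-pi 5.761 rad 0.0696 phi 1.057 T [4.  4.6 3.7 4.3 3.3] mean 3.99 Fr -1.6 Fz -1.1 op 0.0165 tq1 -1.24
```

arm_command:
  deltas:
    - [[-0.18,-0.3,0.02,0,0,2.9],[-0.09,-0.15,0.01,0,0,1.4],[-0.05,-0.08,0,0,0,0.7],[-0.03,-0.05,0,0,0,0.5]]

```text
t: 28.92
tool_pos: [0.4679, 0.0339, 0.114]
orientation: [0.649, 3.073, 0.001]
force: [6.0, 4.6, -2.0]
opening: 0.0166
gripper_force: 3.1
```

```bash
python3 f.py
```

```text
29.12 p [0.4679 0.0339 0.114 ] a-pi 5.854 rad 0.0698 phi 1.154 T [6.7 6.5 5.  5.5 6.2] mean 5.95 Fr -3.3 Fz -2.4 op 0.0162 tq1 -1.55
```

arm_command:
  deltas:
    - [[-0.15,-0.31,0.02,0,0,2.9],[-0.07,-0.16,0.01,0,0,1.4],[-0.04,-0.08,0,0,0,0.7],[-0.02,-0.05,0,0,0,0.5]]

```text
t: 29.45
tool_pos: [0.4654, 0.0283, 0.1144]
orientation: [0.501, 3.1, 0.002]
force: [7.4, 5.7, -3.3]
opening: 0.0163
gripper_force: 4.0
```

```bash
python3 f.py
```

```text
29.65 p [0.4653 0.0283 0.1143] a-pi 5.943 rad 0.0701 phi 1.25 T [7.9 7.9 7.3 7.3 7. ] mean 7.49 Fr -4.7 Fz -3.1 op 0.0163 tq1 -2.35
```

arm_command:
  deltas:
    - [[-0.09,-0.34,0,0,0,2.9],[-0.03,-0.18,0,0,0,1.4],[-0.01,-0.09,0,0,0,0.7],[-0.01,-0.05,0,0,0,0.5]]

```text
t: 29.98
tool_pos: [0.4636, 0.0224, 0.1144]
orientation: [0.351, 3.121, 0.004]
force: [4.1, 10.2, -0.3]
opening: 0.0163
gripper_force: 5.2
```

```bash
python3 f.py
```

```text
30.18 p [0.4636 0.0224 0.1144] a-pi 6.03 rad 0.0701 phi 1.346 T [10.9  9.4  9.1 10.   9.8] mean 9.86 Fr -1.9 Fz -0.1 op 0.0168 tq1 -4.03
```

arm_command:
  deltas:
    - [[-0.05,-0.17,0,0,0,1.4],[-0.02,-0.09,0,0,0,0.7],[-0.01,-0.05,0,0,0,0.5]]

```text
t: 30.43
tool_pos: [0.4629, 0.0195, 0.1145]
orientation: [0.28, 3.128, 0.004]
force: [5.0, 10.8, 0.0]
opening: 0.0166
gripper_force: 5.6
```

```bash
python3 f.py
```

```text
30.63 p [0.4629 0.0195 0.1145] a-pi 6.073 rad 0.0701 phi 1.391 T [11.6 11.  11.8 10.1 10.2] mean 10.96 Fr -2.6 Fz -0.1 op 0.0164 tq1 -4.5
```

arm_command:
  deltas:
    - [[-0.04,-0.18,0,0,0,1.4],[-0.02,-0.1,0,0,0,0.8],[-0.01,-0.05,0,0,0,0.5],[0,-0.03,0,0,0,0.2]]

```text
t: 30.97
tool_pos: [0.4622, 0.0162, 0.1146]
orientation: [0.201, 3.134, 0.005]
force: [5.6, 11.7, 1.4]
opening: 0.0169
gripper_force: 6.1
```

```bash
python3 f.py; python3 f.py
```

```text
31.17 p [0.4622 0.0162 0.1146] a-pi 6.121 rad 0.0701 phi 1.442 T [12.4 12.4 11.7 12.3 11.9] mean 12.15 Fr -2.3 Fz 0.7 op 0.0168 tq1 -5.13
31.37 p [0.4622 0.0162 0.1146] a-pi 6.121 rad 0.0701 phi 1.442 T [11.9 11.2 12.7 12.2 11.9] mean 11.99 Fr -2.3 Fz 0.9 op 0.0165 tq1 -5.09
```

arm_command:
  deltas:
    - [[0,0.1,0,0,0,0],[0,0.1,0,0,0,0],[0,0,0,0,0,0],[0,0,0,0,0,0],[0,0,1,0,0,0],[0,0,3,0,0,0],[0,0,3,0,0,0],[0,0,3,0,0,0],[0,0,1,0,0,0],[0,0,0,0,0,0]]
  gripper: -0.2

```text
t: 32.2
tool_pos: [0.4636, 0.0161, 0.2284]
orientation: [0.202, 3.128, -0.0]
force: [0.4, 0.5, -1.2]
opening: 0.0373
gripper_force: 0.0
```

arm_command:
  deltas:
    - [[-1,0,0.5,0,0,0],[-2,0,0.5,0,0,0],[-2,0,0.5,0,0,0],[-2,0,0,0,0,0],[-1,0,0,0,0,0],[0,0,0,0,0,0],[0,0,0,0,0,0]]

```text
t: 32.78
tool_pos: [0.3813, 0.0164, 0.2381]
orientation: [-0.202, -3.134, 0.0]
force: [0.1, -0.1, -0.4]
opening: 0.0368
gripper_force: 0.0
```

```bash
python3 - <<'E'
from h import *
avg(3)
a=eyes.read_camera("top")[195:305,280:400]; b=eyes.read_camera("side")[200:310,270:390]
c=np.hstack([cv2.resize(x,(400,367),interpolation=cv2.INTER_CUBIC) for x in(a,b)])
cv2.imwrite("pics/c5.png",c)
E
```

```text
Traceback (most recent call last):
  File "h.py", line 17, in avg
    for _ in range(n): eyes.read_camera("side"); L.append(monitor.read_state())
                       ~~~~~~~~~~~~~~~~^^^^^^^^
ValueError: 200 camera calls are used up
```

The camera budget is spent, so I can't take a final look. The gripper is open and clear, with about zero force on it. I'm handing in.

```bash
python3 -c "
from h import *; st()
from plant import ticket; print(ticket.close_job())"
```

```text
t 32.83 p [0.3816 0.0164 0.2383] F [-0.3  0.3 -0.7] M [ 0.03 -0.15 -0.  ] op 0.0372 g 0.0
the job is handed in; nothing more can be done
None
```

I handed the job in at about 33 s: ring slackened to its end stop, T-handle turned down until the foot bears on the offcut at an estimated 20 N, and ring retightened to about 12 N at the post. The camera calls ran out before a final picture, so I didn't check the end state by eye; the offcut was still in place when last seen, just before retightening.

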